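# Lock the rotor and take off its cap of unknown hand

### The arm

A 6-joint arm with a two-finger parallel gripper is mounted at the origin on a cart in front of the work surface, level with it; the furniture and walls round the work are solid. World frame = base frame: x ahead of the robot, y to its left, z up, the work surface at z = 0. Lengths are in m, angles in rad, forces in N, time in s.
With the tool pointing down it reaches from about 0.275 to 0.775 m from the base axis. Payload 14.6 kg.
Tool frame: the origin (TCP) lies midway between the tips of the shut fingers; the grasp point (between the pads) lies 19 mm behind it; z points along the fingers, x is the direction in which the jaws open and shut, and the axes are right-handed (so a half turn about z gives the same grasp; the last joint's range is limited). The gripper opens to 85 mm and grips with 20 to 120 N. Pads are 22 mm wide; open, the fingers measure 114 mm over their backs; the gripper's body (76 mm by 85 mm) begins 54 mm behind the grasp point. The pads swing forward as they close: fully open they stand 13 mm farther back than shut.
Start: joints at [-1.269, 0.263, -0.048, 1.259, 0, 1.415], TCP at [0.232, -0.471, 0.231] pointing down, gripper open.
Joint ranges: [-2.65, 2.65], [-0.89, 1.7], [-1.18, 1.37], [-2.13, 2.11], [-1.35, 1.29], [-3.14, 3.14]. Speed limits (rad/s): [1.89, 1.89, 2.57, 2.79, 3.14, 3.14].

### API

Orientations are given as a rotation vector (axis times angle).
In Python, from bench import robot gives the robot as it stands.
- The arm moves only by the tool jog_arm, never from a script. Its argument "deltas" is a list of rows, each a list of 7 numbers: the turn, a rotation vector about the tool's x, y, z in degrees, then the shift along the tool's x, y, z in m, then the closure in counts, from 0 (fully open) to 255 (shut). A call has 1 to 12 rows; each row shifts and turns the commanded pose from where the row before left it, along the tool's axes as they then stand; what a row does not reach is not made up. A row lasts 1/8 s, in which the tool goes at most 62.5 mm and 10.7 degrees, less where a joint would pass 70% of its speed; a pose out of reach is approached as far as the arm can. A call is refused whole if a number of a shift passes 0.0625 or a number of a turn 10.7, either way. A call with a gripper value outside its range is refused whole. The fingers move at their own pace and stop on an object; "grip_force" is the grip in N (left out, the last holds). Time passes only in rows, so rows that do not move let the fingers close. It gives the time, the measured TCP pose, the force and the opening at its end, in the units of the state.
- robot.get_state(): the state, without advancing time (a new reading comes with each control period).
- robot.snapshot(name): name is "scene" or "top" or "wrist"; returns a dict with "frame" (384x512x3 uint8, red, green, blue), "intrinsics" (3x3 intrinsics, pixels), "position" and "orientation" of the camera in the world. Camera axes: x right, y down, z forward; pixel columns grow to the right and rows downward; lengths in m; the calibration is good to about 2 mm. A picture is of the moment at which its call begins. There is no depth.
- robot.finish_job(): hands the job in, once; it reports no verdict.
The state is a dict: "time": time; "qpos": joint angles; "qd": joint speeds; "joint_efforts": joint torques, N m; "eef_pos": TCP position; "tcp_rot": TCP orientation; "ft_force": force on the tool from outside, world axes, zero at the start; "moment": the same for the moment, N m; "width": finger opening in m.
Only numpy, scipy, OpenCV 4.12 (cv2) and the standard library are available. Lean on these libraries where they do the work, as an engineer would, in place of code of your own. Each camera call takes 0.05 s, during which the arm holds its last target. There are 200 camera calls.

### The job

Keep the small centrifuge rotor from turning by putting the lock pin from its parking block down through the eyelet on the rotor's ear, fully home in the stand beneath. Then take off the grey twist cap in the middle of the rotor: nobody knows whether it loosens clockwise or anticlockwise, so feel for it gently one way and, if it comes to a stop, turn it the other way, then lift it off. Finish holding the cap in the gripper, still, upright and well clear above the rotor, with the pin left in its place and the things lying about left alone.

Things in the scene. Friction and masses are not known exactly. Their poses are not given: they have to be found in the camera images.
- stand: Fixed grey round drive stand, 132 mm across and 30 mm high, with a 40 mm square socket block on its -x side. Origin: centre of its underside on the work surface, on the rotor's vertical axis. Turned by any yaw up to about 0.6 either way.
- socket (a point): Centre of the mouth of the socket hole in the stand's block, at height 30 mm, 80 mm from the axis towards the stand's -x; hole 13 mm wide and 24 mm deep.
- rotor (a joint): Turn of the aluminium rotor on the stand about the vertical axis (rad, positive anticlockwise from above, 0 = eyelet exactly over the socket, as it starts). The rotor is a disc 120 mm across, z 34 to 44 mm, with a square ear on the -x side. Unpinned it turns almost freely, together with the cap; pinned it can only rattle by about 0.06 rad.
- eyelet (a point): Centre of the upper mouth of the 13 mm eyelet in the rotor's 36 mm square ear: height 44 mm, 80 mm from the axis. The ear is 10 mm thick; 4 mm below it lies the socket.
- lock_pin: Loose upright lock pin, 80 mm tall, about 60 g. Origin: its tip, at the bottom; z up. Shank 10 mm in diameter, 36 mm long, tip tapered; then a 20 mm wide collar (36 to 40 mm above the tip) that rests on the ear when the pin is home (tip then at height 8 mm); then a round black grip 16 mm in diameter, 40 to 80 mm above the tip.
- parking_hole (a point): Centre of the mouth, at height 30 mm, of the 13 mm hole in the fixed black 60 mm square parking block in which the pin stands at first (tip at height 4 mm, inside 26 mm of the hole; the collar is 10 mm above the block).
- cap: Loose grey twist cap, about 250 g: skirt 64 mm wide, 30 mm high, grip bar on top. Origin: centre of its underside (44 mm high when on). Inner lugs under tabs keep it from lifting at first. One way (differs per start, not visible) it meets a hard stop within 0.45 rad; the other way it turns easily (under 0.1 Nm) and is free to lift straight up once turned 0.9 to 1.3 rad from its start.
- cap_grip (a point): Point on the cap's axis in its grip bar, 55 mm above the underside, good for the middle of the pads. The bar is 14 mm thick (along the cap's y), 50 mm long (along its x) and stands 30 to 65 mm above the cap's underside. To come off, the cap must rise 18 mm past the spigot and tabs inside it.
- vial: Bystander: capped glass vial, 32 mm wide, 73 mm tall, standing. Leave alone. Origin: centre of underside.
- cork: Bystander: tapered cork, 29 mm wide, 24 mm tall. Leave alone. Origin: centre of underside.
- marker: Bystander: marker pen, 122 mm long, lying. Leave alone. Origin: under its middle.
- tag: Bystander: stack of tags, 25x60x9 mm. Leave alone. Origin: under its middle.
- dish: Bystander: round glass dish, 66 mm wide, 16 mm high. Leave alone. Origin: centre of underside.
Not all that is in view belongs to the job. Leave any brown, green or red look-alike of the cap alone.

How it is judged:
By the outcome, as a careful person would: the job done as asked, in the order asked, and still so for the second after the job is handed in, while the arm keeps its last pose, push and grip.
It also fails if it takes over 64 s, if anything falls off the work surface, if the arm or the gripper's body presses on something with over 40 N, if the wrist force passes 120 N, or if a joint passes its speed limit or range.

## Working session

There is one attempt and no reset: what is moved stays moved. The work goes in short steps, Python scripts to look and compute and a tool call to move; the robot and the scene stay as the last step left them, time stands still between calls to the robot, and variables do not carry over. Pictures are saved under pics/ and viewed, about 8 in all and at most 12, crops included, and the job is handed in when it is done.

Besides the shell and the picture viewer there is one more tool, called after "Request:" by a JSON object that holds its "api" and its "payload", one argument or row to a line. jog_arm: Moves the arm, as the interface text tells. Its arguments: {"type":"object","properties":{"deltas":{"type":"array","items":{"type":"array","items":{"type":"number"}}},"grip_force":{"type":"number"}},"required":["deltas"]}

```bash
ls; mkdir -p pics
python3 - <<'E'
from bench import robot
import cv2, pickle
d={}
for n in("scene","top","wrist"):
    s=robot.snapshot(n); d[n]=s
    cv2.imwrite(f"pics/{n}0.png",s["frame"][:,:,::-1]); print(n,s["intrinsics"].tolist(),s["position"],s["orientation"])
pickle.dump(d,open("s0.pkl","wb"))
print(robot.get_state())
E
```

```text
pics
scene [[401.6075264192238, 0.0, 257.3114596583544], [0.0, 401.6075264192238, 199.2707100993078], [0.0, 0.0, 1.0]] [-0.00670652  0.49875406  0.5225936 ] [-0.82282522  2.28129067 -1.38432157]
top [[368.671053006698, 0.0, 251.0228979295538], [0.0, 368.671053006698, 191.12298200970258], [0.0, 0.0, 1.0]] [ 0.44074404 -0.11392435  1.14569256] [-2.18375216  2.20341172 -0.04856937]
wrist [[270.5696458239386, 0.0, 259.33210224269703], [0.0, 270.5696458239386, 189.50374838953974], [0.0, 0.0, 1.0]] [ 0.30692183 -0.43386943  0.37306275] [ 2.42102274 -1.50587432 -0.25152389]
{'time': 0.15, 'qpos': array([-1.26931043e+00,  2.63434901e-01, -4.87767130e-02,  1.25942017e+00,
       -3.12222930e-05,  1.41553285e+00]), 'qd': array([-0.0012319 , -0.001436  ,  0.00209687, -0.00101551, -0.0010124 ,
        0.00184076]), 'joint_efforts': array([-1.82469503e-03, -6.37832522e+01,  3.84645510e+01,  1.06626487e-02,
       -1.28203801e-04,  3.36021071e-05]), 'eef_pos': array([ 0.23148257, -0.47097408,  0.23092954]), 'tcp_rot': array([-2.66624221e+00,  1.66056429e+00,  1.02514964e-03]), 'ft_force': array([-0.37196219, -0.55926892, -0.01650266]), 'moment': array([-0.02277663,  0.0222526 , -0.01567962]), 'width': 0.08517448486066419}
```

View pics/top0.png

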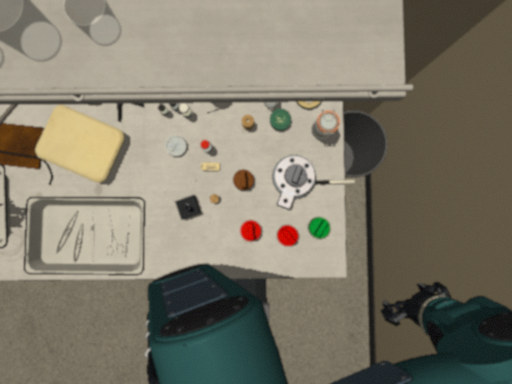

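View pics/scene0.png

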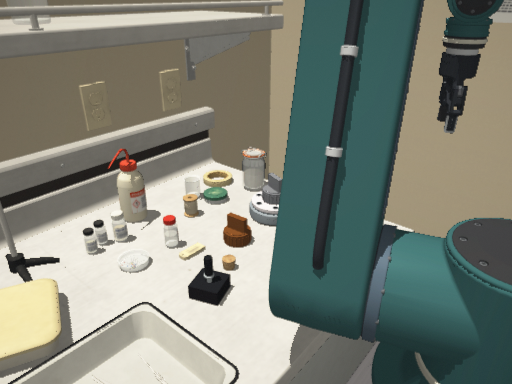

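Top view: the grey cap sits on the aluminium rotor at (296,175), its ear at (285,203). The pin stands in the black block at (188,207). Things that could be mistaken for the cap are brown (244,180), red (251,231) and (288,236), and green (319,228) and (280,120). I'll check with one close crop.

```bash
cat > h.py <<'E'
import numpy as np, cv2
from scipy.spatial.transform import Rotation as R
def ray(s,uv,z):
    K=s["intrinsics"]; d=R.from_rotvec(s["orientation"]).as_matrix()@np.linalg.inv(K)@[uv[0],uv[1],1]
    p=np.array(s["position"]); return p+d*(z-p[2])/d[2]
def proj(s,p):
    q=s["intrinsics"]@R.from_rotvec(s["orientation"]).as_matrix().T@(np.array(p)-s["position"]); return q[:2]/q[2]
E
python3 - <<'E'
import pickle,cv2
from h import *
d=pickle.load(open("s0.pkl","rb")); s=d["top"]
f=s["frame"][:,:,::-1]
a=cv2.resize(f[150:215,265:350],None,fx=8,fy=8,interpolation=cv2.INTER_CUBIC)
b=cv2.resize(f[185:225,165:230],None,fx=8,fy=8,interpolation=cv2.INTER_CUBIC)
c=np.zeros((600,800,3),np.uint8); c[:520,:680]=a; cv2.imwrite("pics/crA.png",c[:520,:680]); 
cv2.imwrite("pics/crB.png",b)
for n,uv,z in[("rotor",(296,175),.044),("eye",(285,203),.044),("block",(188,207),.03)]: print(n,ray(s,uv,z))
E
```

```text
rotor [ 0.54272032 -0.24337515  0.044     ]
eye [ 0.4591505  -0.20930842  0.044     ]
block [0.4499013  0.08305128 0.03      ]
```

View pics/crA.png

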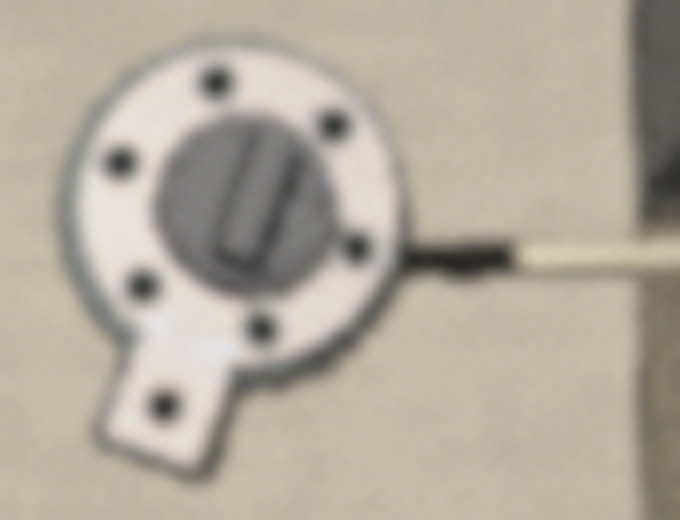

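View pics/crB.png

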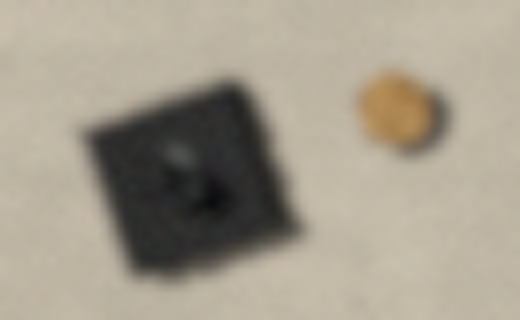

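The crop confirms the grey cap on the white rotor at about (294,176), with the eyelet at (285.6,200.6). The pin grip stands in the block, and the cork at (214,199) is clear of it. Next I measure with masks.

```bash
cat >> h.py <<'E'
def yaw(rv):
    m=R.from_rotvec(rv).as_matrix(); return np.degrees(np.arctan2(m[1,0],m[0,0]))
def go(st,p,yw=None):
    """print turn about tool z (deg) and then shift in tool axes after that turn"""
    y0=yaw(st["tcp_rot"]); t=0 if yw is None else -((yw-y0+90)%180-90)
    m=R.from_rotvec(st["tcp_rot"]).as_matrix()@R.from_euler("z",t,degrees=True).as_matrix()
    print("turn",round(t,2),"shift",np.round(m.T@(np.array(p)-st["eef_pos"]),4),"yaw now",round(y0,1),"tilt z",np.round(m[:,2],4))
E
python3 - <<'E'
import pickle
from h import *
from bench import robot
d=pickle.load(open("s0.pkl","rb")); s=d["top"]; f=s["frame"].astype(int)
def big(mask,x0,y0,x1,y1):
    m=np.zeros(mask.shape,np.uint8); m[y0:y1,x0:x1]=mask[y0:y1,x0:x1]
    c=max(cv2.findContours(m,0,1)[0],key=cv2.contourArea); return c[:,0].astype(float)
mn=f.min(2); mx=f.max(2)
# rotor: bright & unsaturated
w=big((mn>195)&(mx-mn<30),265,150,320,215)
P=np.array([ray(s,u,.044)[:2] for u in w]); 
c=P.mean(0)
for k in range(4): # disc contour points, excluding ear
    sel=np.linalg.norm(P-c,axis=1)<.064
    A=np.c_[2*P[sel],np.ones(sel.sum())]; x=np.linalg.lstsq(A,(P[sel]**2).sum(1),rcond=None)[0]; c=x[:2]; r=np.sqrt(x[2]+c@c)
print("disc",c,r)
# eyelet: dark centroid
g=f[195:206,280:291].mean(2); wt=np.clip(170-g,0,None); yy,xx=np.mgrid[195:206,280:291]
e=ray(s,((wt*xx).sum()/wt.sum(),(wt*yy).sum()/wt.sum()),.044)[:2]; print("eye",e,np.linalg.norm(e-c),np.degrees(np.arctan2(*(e-c)[::-1])))
# cap skirt
cp=big((mx<150),282,162,309,190); Q=np.array([ray(s,u,.074)[:2] for u in cp]); (q,rr)=cv2.minEnclosingCircle(Q.astype(np.float32)); print("cap",q,rr)
a,b=[ray(s,(265+u/8,150+v/8),.109)[:2] for u,v in((240,250),(275,135))]; print("bar yaw",np.degrees(np.arctan2(*(b-a)[::-1])),(a+b)/2)
# block
bl=big(mx<90,165,185,210,225); (bc,sz,an)=cv2.minAreaRect(np.array([ray(s,u,.03)[:2] for u in bl]).astype(np.float32)*1000); print("block",bc,sz,an)
st=robot.get_state(); go(st,[.45,.085,.2],np.degrees(np.arctan2(*(e-c)[::-1]))+90)
E
```

```text
disc [ 0.53645607 -0.22789152] 0.04269197220225651
eye [ 0.46765007 -0.20898166] 0.07135719102725017 164.63288235447988
cap (0.5352874398231506, -0.24172574281692505) 0.03658760339021683
bar yaw -17.693791033270212 [ 0.53934393 -0.23912938]
block (449.041259765625, 81.22714233398438) (60.39131546020508, 62.12943649291992) 18.472858428955078
turn 41.54 shift [-0.594  -0.0634  0.0313] yaw now -63.8 tilt z [-3.e-04  8.e-04 -1.e+00]
```

Request:
{"api": "jog_arm", "payload": {
  "deltas": [
    [0,0,-10.7,0,0,0,0],
    [0,0,-10.7,0,0,0,0],
    [0,0,-10.7,0,0,0,0],
    [0,0,-10.7,0,0,0,0],
    [0,0,-10.7,0,0,0,0],
    [0,0,-10.7,0,0,0,0],
    [0,0,-10.7,0,0,0,0],
    [0,0,-10.7,0,0,0,0],
    [0,0,-10.7,0,0,0,0],
    [0,0,-10.7,0,0,0,0],
    [0,0,-10.7,0,0,0,0],
    [0,0,-10.7,0,0,0,0]
  ]
}}

```text
time: 1.65
eef_pos: [0.2315, -0.4711, 0.2311]
tcp_rot: [-2.65, -1.686, -0.0]
ft_force: [0.9, -0.7, -0.6]
width: 0.0851
```

Run:
```python
from h import *
from bench import robot
st=robot.get_state(); print(st["eef_pos"],st["qpos"]); go(st,[.449,.083,.2],67.7)
```

```text
[ 0.23152357 -0.47105169  0.23108683] [-1.26930409e+00  2.63270416e-01 -4.85806039e-02  1.25941417e+00
  1.36836207e-05 -8.31680416e-01]
turn -2.77 shift [ 0.5951 -0.009   0.0313] yaw now 64.9 tilt z [-1.e-04  5.e-04 -1.e+00]
```

Request:
{"api": "jog_arm", "payload": {
  "deltas": [
    [0,0,-2.8,0,0,0,0],
    [0,0,0,0.05,-0.001,0,0],
    [0,0,0,0.06,-0.001,0,0],
    [0,0,0,0.06,-0.001,0,0],
    [0,0,0,0.06,-0.001,0,0],
    [0,0,0,0.06,-0.001,0,0],
    [0,0,0,0.06,-0.001,0,0],
    [0,0,0,0.06,-0.001,0,0],
    [0,0,0,0.06,-0.001,0,0],
    [0,0,0,0.06,-0.001,0,0],
    [0,0,0,0.06,0,0.016,0],
    [0,0,0,0.005,0,0.015,0]
  ]
}}

```text
time: 3.15
eef_pos: [0.4528, 0.0847, 0.1995]
tcp_rot: [-2.61, -1.748, -0.0]
ft_force: [-0.5, -1.0, 0.1]
width: 0.0853
```

Request:
{"api": "jog_arm", "payload": {
  "deltas": [
    [0,0,0,0,0,0,0],
    [0,0,0,0,0,0,0]
  ]
}}

```text
time: 3.4
eef_pos: [0.4521, 0.0809, 0.2008]
tcp_rot: [2.615, 1.741, 0.0]
ft_force: [-0.4, 0.2, 0.1]
width: 0.0858
```

Run:
```python
from h import *
from bench import robot
import pickle
st=robot.get_state(); print(st["eef_pos"],st["qpos"]); go(st,[.449,.083,.2],67.7)
s=robot.snapshot("wrist"); pickle.dump(s,open("w1.pkl","wb")); cv2.imwrite("pics/w1.png",s["frame"][:,:,::-1])
print(proj(s,[.449,.083,.084]),proj(s,[.449,.083,.044]), s["position"])
```

```text
[0.45212414 0.08091122 0.20077577] [-5.77846493e-04  1.63602614e-01 -2.65632756e-01  1.14131660e+00
 -9.64379211e-05  3.95148499e-01]
turn -0.37 shift [ 0.0007 -0.0037  0.0008] yaw now 67.3 tilt z [ 2.e-04 -1.e-04 -1.e+00]
[259.51803963 180.82676136] [259.50447572 170.51969087] [0.3755114  0.11348663 0.34292674]
```

View pics/w1.png

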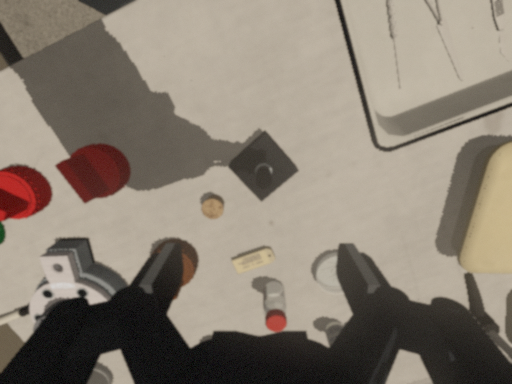

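The wrist view shows the block at (264,165) and the pin at about (263,173). I'll take one zoom to locate the pin.

Run:
```python
import pickle
from h import *
s=pickle.load(open("w1.pkl","rb")); f=s["frame"][120:210,220:310,::-1]
g=np.clip((f.astype(float))*2.5,0,255).astype(np.uint8)
cv2.imwrite("pics/w1c.png",cv2.resize(g,None,fx=6,fy=6,interpolation=cv2.INTER_CUBIC))
m=(s["frame"].max(2)<75).astype(np.uint8); m[:125]=0;m[205:]=0;m[:,:225]=0;m[:,302:]=0
c=max(cv2.findContours(m,0,1)[0],key=cv2.contourArea)[:,0]
print(cv2.minAreaRect(np.array([ray(s,u,.03)[:2]*1000 for u in c]).astype(np.float32)))
b=cv2.boxPoints(cv2.minAreaRect(c)); print(b)
```

```text
((448.6509094238281, 86.22317504882812), (59.44338607788086, 56.630985260009766), 20.54836082458496)
[[227.26521 163.96135]
 [263.12155 131.69063]
 [295.93927 168.15471]
 [260.08292 200.42543]]
```

View pics/w1c.png

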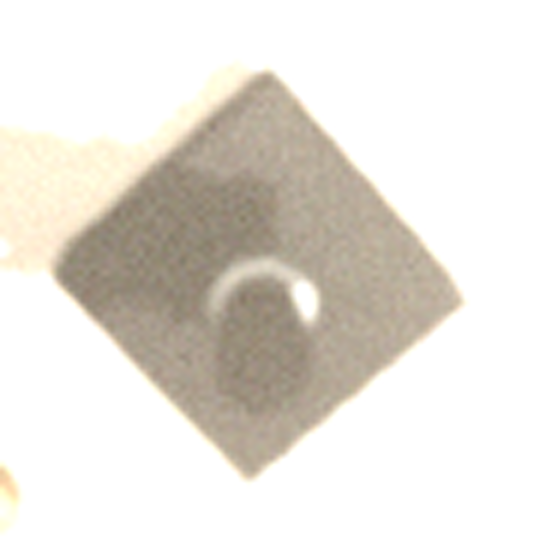

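The crop shows the collar centre at pixel (264.2,171.7), the grip top at (263.8,180.8) and the block centre at (263,166.7).

Run:
```python
import pickle
from h import *
from bench import robot
s=pickle.load(open("w1.pkl","rb"))
for u,z in(((264.2,171.5),.044),((263.8,180.8),.084),((263,166.5),.03)): print(ray(s,u,z))
# same in top cam for check; rotor refined from wrist/top
t=pickle.load(open("s0.pkl","rb"))["top"]
for p in([.4487,.086,.084],[.4487,.086,.03]): print("top",proj(t,p),((proj(t,p)-[165,185])*8+3.5))
go(robot.get_state(),[.4487,.0865,.055],67.7)
```

```text
[0.45212817 0.08750528 0.044     ]
[0.45062141 0.08696586 0.084     ]
[0.44948767 0.0873002  0.03      ]
top [183.67012616 207.30187656] [152.86100927 181.91501248]
top [187.0267058  207.40592864] [179.7136464  182.74742908]
turn -0.4 shift [ 0.0039 -0.0056  0.1459] yaw now 67.3 tilt z [ 7.e-04 -1.e-04 -1.e+00]
```

Request:
{"api": "jog_arm", "payload": {
  "deltas": [
    [0,0,-0.4,0.004,-0.0037,0,0],
    [0,0,0,0,0,0.04,0],
    [0,0,0,0,0,0.04,0],
    [0,0,0,0,0,0.035,0],
    [0,0,0,0,0,0.025,0],
    [0,0,0,0,0,0.01,0],
    [0,0,0,0,0,0,0],
    [0,0,0,0,0,0,0]
  ]
}}

```text
time: 4.45
eef_pos: [0.4509, 0.0866, 0.0512]
tcp_rot: [2.607, 1.751, 0.002]
ft_force: [-0.0, 0.1, -0.4]
width: 0.0855
```

Run:
```python
from h import *
from bench import robot
st=robot.get_state(); print(st["eef_pos"],st["ft_force"],st["qpos"]); go(st,[.4504,.086,.05],67.7)
s=robot.snapshot("wrist"); a=s["frame"]; cv2.imwrite("pics/w2.png",a[:,:,::-1])
for p in([.4504,.086,.084],[.4504,.086,.044]): print(proj(s,p))
```

```text
[0.45093093 0.08658751 0.05122885] [-0.01901788  0.06255419 -0.42540418] [ 1.19298141e-02  2.89924041e-01 -5.47789559e-01  7.31605299e-01
  6.85557784e-06  3.99935832e-01]
turn 0.07 shift [-0.0007 -0.0003  0.0012] yaw now 67.8 tilt z [ 0.0015  0.     -1.    ]
[256.65501334 278.87696413]
[257.23764721 237.85277485]
```

View pics/w2.png

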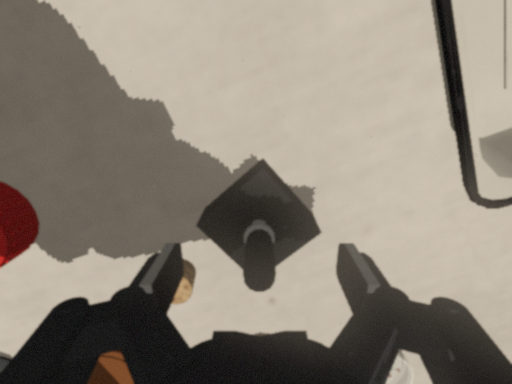

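The pin at (260,279) lies midway between the fingertips at (180) and (338), so I grip it here.

Request:
{"api": "jog_arm", "payload": {
  "deltas": [
    [0,0,0,0,0,0,120],
    [0,0,0,0,0,0,255],
    [0,0,0,0,0,0,255],
    [0,0,0,0,0,0,255],
    [0,0,0,0,0,0,255],
    [0,0,0,0,0,0,255]
  ],
  "grip_force": 50
}}

```text
time: 5.25
eef_pos: [0.4504, 0.0866, 0.0503]
tcp_rot: [2.608, 1.752, 0.0]
ft_force: [-0.8, 0.2, 2.9]
width: 0.0145
```

Request:
{"api": "jog_arm", "payload": {
  "deltas": [
    [0,0,0,0,0,-0.01,255],
    [0,0,0,0,0,-0.02,255],
    [0,0,0,0,0,-0.03,255],
    [0,0,0,0,0,-0.03,255],
    [0,0,0,0,0,0,255],
    [0,0,0,0,0,0,255]
  ]
}}

```text
time: 6.0
eef_pos: [0.4501, 0.0866, 0.1401]
tcp_rot: [-2.608, -1.751, 0.0]
ft_force: [-0.2, -0.6, -0.4]
width: 0.0142
```

Run:
```python
from h import *
from bench import robot
st=robot.get_state(); print(st["eef_pos"],st["ft_force"],st["qpos"],st["width"]); go(st,[.468,-.2088,.141],67.7)
```

```text
[0.45006444 0.08657237 0.14005133] [-0.18308681 -0.57841351 -0.38880244] [ 1.19394488e-02  2.01247063e-01 -3.91601955e-01  9.78205988e-01
 -2.52124769e-05  3.99914421e-01] 0.01416858164304395
turn 0.07 shift [-0.2665  0.1287 -0.0009] yaw now 67.8 tilt z [-3.e-04 -0.e+00 -1.e+00]
```

Request:
{"api": "jog_arm", "payload": {
  "deltas": [
    [0,0,0,-0.035,0.017,0,255],
    [0,0,0,-0.05,0.024,0,255],
    [0,0,0,-0.05,0.024,0,255],
    [0,0,0,-0.05,0.024,0,255],
    [0,0,0,-0.05,0.024,0,255],
    [0,0,0,-0.0315,0.0157,0,255],
    [0,0,0,0,0,0,255],
    [0,0,0,0,0,0,255]
  ]
}}

```text
time: 7.0
eef_pos: [0.4681, -0.2082, 0.1395]
tcp_rot: [-2.607, -1.75, 0.001]
ft_force: [0.5, 0.4, 0.4]
width: 0.0146
```

Run:
```python
from h import *
from bench import robot
import pickle
st=robot.get_state(); print(st["eef_pos"],st["qpos"])
s=robot.snapshot("wrist"); pickle.dump(s,open("w3.pkl","wb")); a=s["frame"]
e=st["eef_pos"]
print("tip",proj(s,[e[0],e[1],e[2]-.046]),"eye",proj(s,[.468,-.2088,.044]),"eye below tcp",proj(s,[e[0],e[1],.044]))
c=a[150:290,180:360]
cv2.imwrite("pics/w3.png",cv2.resize(np.ascontiguousarray(c[:,:,::-1]),None,fx=4,fy=4,interpolation=cv2.INTER_CUBIC))
```

```text
[ 0.46805496 -0.20816721  0.13953048] [-5.77749927e-01  2.89470534e-01 -2.68041627e-01  1.01505794e+00
  1.52015318e-04 -1.89600917e-01]
tip [258.56686547 213.04439692] eye [258.0466097  191.70398463] eye below tcp [258.69801321 191.51330651]
```

View pics/w3.png

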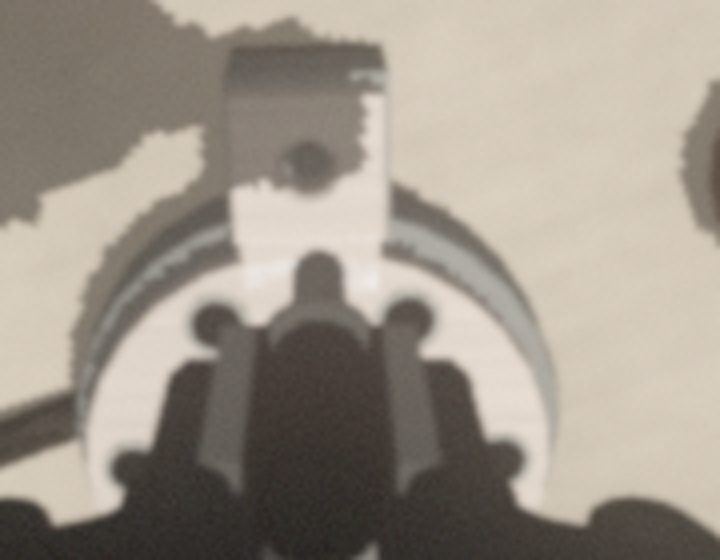

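Eyelet at full pixel (257,191.2) and pin tip at about (260,216), so the pin needs a small shift sideways. I'll work it out and look again from lower down.

Run:
```python
import pickle
from h import *
from bench import robot
s=pickle.load(open("w3.pkl","rb")); st=robot.get_state()
m=R.from_rotvec(st["tcp_rot"]).as_matrix()
e=ray(s,(257,191.2),.044); t=ray(s,(260,215.5),.0935)
print(e,t,"tool-axes eye-tip",m.T@(e-t), "eye-tcp",m.T@(e-st["eef_pos"]))
```

```text
[ 0.46717248 -0.20951359  0.044     ] [ 0.47035989 -0.20793247  0.0935    ] tool-axes eye-tip [-0.0026884  -0.00229038  0.04950188] eye-tcp [-0.00196223 -0.00022681  0.09575383]
```

Request:
{"api": "jog_arm", "payload": {
  "deltas": [
    [0,0,0,-0.0024,-0.001,0.01,255],
    [0,0,0,0,0,0.018,255],
    [0,0,0,0,0,0.012,255],
    [0,0,0,0,0,0,255],
    [0,0,0,0,0,0,255],
    [0,0,0,0,0,0,255]
  ]
}}

```text
time: 7.8
eef_pos: [0.467, -0.2108, 0.1008]
tcp_rot: [2.607, 1.751, 0.0]
ft_force: [0.4, -0.2, -0.2]
width: 0.0147
```

Run:
```python
from h import *
from bench import robot
import pickle
st=robot.get_state(); print(st["eef_pos"],st["ft_force"])
s=robot.snapshot("wrist"); pickle.dump(s,open("w4.pkl","wb")); a=s["frame"]
e=st["eef_pos"]
print("tip",proj(s,[e[0],e[1],e[2]-.046]),"below",proj(s,[e[0],e[1],.044]))
c=a[170:280,200:320]
cv2.imwrite("pics/w4.png",cv2.resize(np.ascontiguousarray(c[:,:,::-1]),None,fx=5,fy=5,interpolation=cv2.INTER_CUBIC))
```

```text
[ 0.46703514 -0.21076323  0.10075254] [ 0.37740853 -0.19466482 -0.19843054]
tip [258.6053651 212.8861358] below [258.64577186 207.38943813]
```

View pics/w4.png

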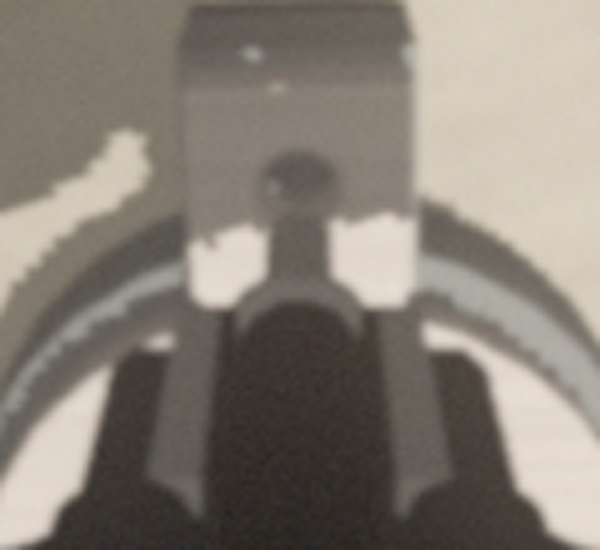

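Eyelet at (260,206.4) and shank centred at u=260, so they line up sideways. I'll check the fore-aft offset with the collar and tip rims.

Run:
```python
from h import *
from bench import robot
import pickle
s=pickle.load(open("w4.pkl","rb")); st=robot.get_state(); e=st["eef_pos"]; m=R.from_rotvec(st["tcp_rot"]).as_matrix()
def top(z,r,dy=0): # uppermost rim point & half width, in crop pixels
    P=[(proj(s,e+m@[r*np.cos(a),r*np.sin(a)+dy,-z])-[200,170])*5 for a in np.linspace(0,6.28,73)]
    P=np.array(P); return P.min(0),P.max(0)
for dy in(0,.001,.002,.003): print(dy,"collar low",top(-.0103,.01,dy),"tip",[top(-.0463,r,dy)[0][1] for r in(.002,.003,.004)])
print("eye",top(-(e[2]-.044),.0065),"eye hit",m.T@(ray(s,(260,206.4),.044)-e))
```

```text
0 collar low (array([212.9272604 , 257.33457762]), array([370.94423399, 398.11820807])) tip [np.float64(201.65075806838573), np.float64(195.55160062855407), np.float64(189.43307192187078)]
0.001 collar low (array([213.07675931, 264.631168  ]), array([370.79534333, 404.88342497])) tip [np.float64(207.7306358878701), np.float64(201.65075788607254), np.float64(195.55160046632395)]
0.002 collar low (array([213.22569469, 271.89972551]), array([370.64701395, 411.62361212])) tip [np.float64(213.7913255186396), np.float64(207.73063568560062), np.float64(201.65075770375879)]
0.003 collar low (array([213.37406973, 279.14041139]), array([370.49924267, 418.33890816])) tip [np.float64(219.8329176549106), np.float64(213.79132529654115), np.float64(207.73063548333113)]
eye (array([252.10514811, 149.06366262]), array([333.84802548, 224.6494914 ])) eye hit [ 0.00111539 -0.00089949  0.05672394]
```

The pin needs about 2.5 mm towards tool −y. I shift it and lower in small steps while watching the force.

Request:
{"api": "jog_arm", "payload": {
  "deltas": [
    [0,0,0,0,-0.0025,0,255],
    [0,0,0,0,0,0.004,255],
    [0,0,0,0,0,0.004,255],
    [0,0,0,0,0,0.003,255],
    [0,0,0,0,0,0.003,255],
    [0,0,0,0,0,0.002,255],
    [0,0,0,0,0,0,255]
  ]
}}

```text
time: 8.72
eef_pos: [0.4646, -0.2097, 0.0842]
tcp_rot: [2.608, 1.752, 0.0]
ft_force: [1.0, -0.5, -0.4]
width: 0.0149
```

Request:
{"api": "jog_arm", "payload": {
  "deltas": [
    [0,0,0,0,0,0.003,255],
    [0,0,0,0,0,0.003,255],
    [0,0,0,0,0,0.003,255],
    [0,0,0,0,0,0.003,255],
    [0,0,0,0,0,0.003,255],
    [0,0,0,0,0,0,255]
  ]
}}

```text
time: 9.48
eef_pos: [0.4647, -0.2098, 0.0691]
tcp_rot: [2.608, 1.751, 0.0]
ft_force: [6.2, -1.3, -3.5]
width: 0.0148
```

Request:
{"api": "jog_arm", "payload": {
  "deltas": [
    [0,0,0,0,0.0007,0,255],
    [0,0,0,0,0,0.003,255],
    [0,0,0,0,0,0.003,255],
    [0,0,0,0,0,0.003,255],
    [0,0,0,0,0,0.002,255],
    [0,0,0,0,0,0,255]
  ]
}}

```text
time: 10.22
eef_pos: [0.4651, -0.2099, 0.0581]
tcp_rot: [-2.608, -1.751, 0.0]
ft_force: [3.4, -1.9, -2.9]
width: 0.0146
```

Request:
{"api": "jog_arm", "payload": {
  "deltas": [
    [0,0,0,0,0.0004,0,255],
    [0,0,0,0,0,0.0015,255],
    [0,0,0,0,0,0.0015,255],
    [0,0,0,0,0,0.001,255],
    [0,0,0,0,0,0,255]
  ]
}}

```text
time: 10.85
eef_pos: [0.4654, -0.2101, 0.0545]
tcp_rot: [2.608, 1.752, -0.0]
ft_force: [1.2, -0.5, 5.4]
width: 0.0144
```

Request:
{"api": "jog_arm", "payload": {
  "deltas": [
    [0,0,0,0,0,0.0006,255],
    [0,0,0,0,0,0,255]
  ]
}}

```text
time: 11.1
eef_pos: [0.4656, -0.2102, 0.0544]
tcp_rot: [2.607, 1.751, 0.0]
ft_force: [-1.8, 0.2, 13.9]
width: 0.0149
```

Request:
{"api": "jog_arm", "payload": {
  "deltas": [
    [0,0,0,0,0,0,150],
    [0,0,0,0,0,0,0],
    [0,0,0,0,0,0,0],
    [0,0,0,0,0,0,0],
    [0,0,0,0,0,-0.015,0],
    [0,0,0,0,0,-0.04,0],
    [0,0,0,0,0,-0.04,0],
    [0,0,0,0,0,0,0],
    [0,0,0,0,0,0,0]
  ]
}}

```text
time: 12.22
eef_pos: [0.4653, -0.2099, 0.1481]
tcp_rot: [-2.608, -1.751, 0.0]
ft_force: [-0.3, 0.9, -0.4]
width: 0.0855
```

Run:
```python
from h import *
from bench import robot
import pickle
st=robot.get_state(); print(st["eef_pos"],st["ft_force"],st["moment"],st["qpos"])
s=robot.snapshot("wrist"); t=robot.snapshot("top"); pickle.dump((s,t),open("w5.pkl","wb"))
for n,p in(("collar",[.4654,-.2101,.048]),("grip top",[.4654,-.2101,.088])): print(n,proj(s,p))
w=cv2.resize(s["frame"],(800,600),interpolation=cv2.INTER_CUBIC)[180:600]
cv2.imwrite("pics/w5.png",w[:,:,::-1])
# cap position from eye & yaw
```

```text
[ 0.46526226 -0.20994232  0.14812566] [-0.27125415  0.85542807 -0.38583402] [ 0.06930133 -0.02371299  0.0028491 ] [-5.83630815e-01  2.79760938e-01 -2.57257799e-01  1.03431438e+00
 -1.33918175e-05 -1.95681282e-01]
collar [258.66736299 189.99525416]
grip top [258.54284071 206.10816366]
```

View pics/w5.png

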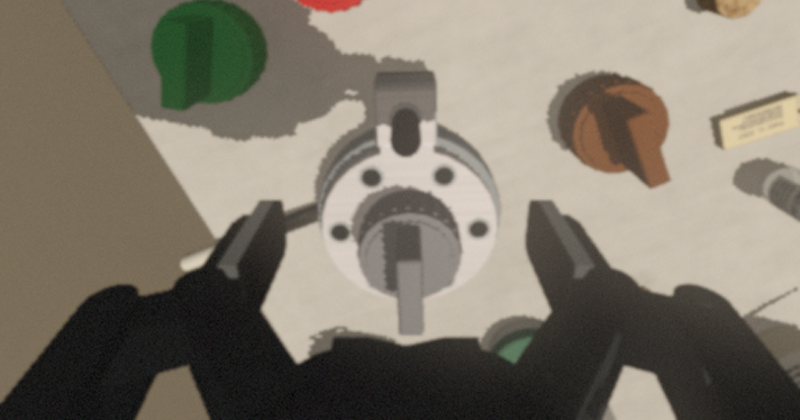

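The pin stands seated in the ear at (405,130). The cap's bar runs straight along the tool y axis, its top face spanning (410,262) to (410,333). Now I find the cap's axis.

Run:
```python
from h import *
from bench import robot
import pickle
s,t=pickle.load(open("w5.pkl","rb")); st=robot.get_state()
full=lambda x,y:(x*.64-.2,(y+180)*.64-.2)
for n,p,z in(("bar a",(410,262),.109),("bar b",(410,333),.109),("skirt c",(410,256),.074),("pin top",(404,143),.088),("disc c",(409,212),.044)): print(n,ray(s,full(*p),z))
go(st,[.5405,-.239,.150],67.7)
```

```text
bar a [ 0.51995003 -0.22914993  0.109     ]
bar b [ 0.56329038 -0.24663742  0.109     ]
skirt c [ 0.54126127 -0.23737742  0.074     ]
pin top [ 0.46567667 -0.21037257  0.088     ]
disc c [ 0.52975606 -0.23313642  0.044     ]
turn 0.07 shift [ 0.0016  0.081  -0.0025] yaw now 67.8 tilt z [-0.0015  0.001  -1.    ]
```

Request:
{"api": "jog_arm", "payload": {
  "deltas": [
    [0,0,0,0.001,0.03,0,0],
    [0,0,0,0.001,0.035,0,0],
    [0,0,0,0,0.0162,0.01,0],
    [0,0,0,0,0,0.025,0],
    [0,0,0,0,0,0.02,0],
    [0,0,0,0,0,0.013,0],
    [0,0,0,0,0,0,0],
    [0,0,0,0,0,0,0]
  ]
}}

```text
time: 13.32
eef_pos: [0.5416, -0.2391, 0.0812]
tcp_rot: [2.608, 1.751, 0.0]
ft_force: [-0.0, 0.7, -0.4]
width: 0.0855
```

Request:
{"api": "jog_arm", "payload": {
  "deltas": [
    [0,0,0,0,0,0,120],
    [0,0,0,0,0,0,180],
    [0,0,0,0,0,0,200],
    [0,0,0,0,0,0,215],
    [0,0,0,0,0,0,255],
    [0,0,0,0,0,0,255],
    [0,0,0,0,0,0,255]
  ],
  "grip_force": 40
}}

```text
time: 14.2
eef_pos: [0.5415, -0.239, 0.0809]
tcp_rot: [2.608, 1.751, 0.0]
ft_force: [-0.3, 1.3, 3.8]
width: 0.0132
```

Run:
```python
from h import *
from bench import robot
st=robot.get_state(); print(st["time"],st["eef_pos"],st["ft_force"],st["moment"],st["qpos"][5],st["width"],yaw(st["tcp_rot"]))
```

```text
14.2 [ 0.54150139 -0.23897493  0.08086436] [-0.32676778  1.26910201  3.75960766] [ 0.19046954  0.10387976 -0.01763458] -0.16534219300336087 0.013178870861022221 67.77383562392588
```

Request:
{"api": "jog_arm", "payload": {
  "deltas": [
    [0,0,2,0,0,0,255],
    [0,0,2,0,0,0,255],
    [0,0,2,0,0,0,255],
    [0,0,2,0,0,0,255],
    [0,0,0,0,0,0,255]
  ]
}}

```text
time: 14.82
eef_pos: [0.5416, -0.2391, 0.0808]
tcp_rot: [2.725, 1.563, 0.0]
ft_force: [0.3, -0.1, 5.2]
width: 0.0134
```

```bash
cat > q.py <<'E'
from h import *
from bench import robot
st=robot.get_state(); print(st["time"],st["eef_pos"].round(4),st["ft_force"].round(2),st["moment"].round(3),"q6",st["qpos"][5].round(3),st["width"].round(4),"yaw",yaw(st["tcp_rot"]).round(2))
E
python3 q.py
```

```text
Traceback (most recent call last):
  File "q.py", line 3, in <module>
    st=robot.get_state(); print(st["time"],st["eef_pos"].round(4),st["ft_force"].round(2),st["moment"].round(3),"q6",st["qpos"][5].round(3),st["width"].round(4),"yaw",yaw(st["tcp_rot"]).round(2))
                                                                                                                                            ^^^^^^^^^^^^^^^^^
AttributeError: 'float' object has no attribute 'round'
```

```bash
sed -i 's/st\["width"\].round(4)/round(st["width"],4)/' q.py; python3 q.py
```

```text
14.825 [ 0.5416 -0.2391  0.0808] [ 0.29 -0.13  5.17] [0.008 0.037 0.015] q6 -0.024 0.0134 yaw 59.68
```

Request:
{"api": "jog_arm", "payload": {
  "deltas": [
    [0,0,2,0,0,0,255],
    [0,0,2,0,0,0,255],
    [0,0,2,0,0,0,255],
    [0,0,0,0,0,0,255]
  ]
}}

```text
time: 15.32
eef_pos: [0.5416, -0.2391, 0.0808]
tcp_rot: [2.803, 1.418, 0.0]
ft_force: [-0.2, 0.1, 4.4]
width: 0.0132
```

```bash
python3 q.py
```

```text
15.325 [ 0.5416 -0.2391  0.0808] [-0.22  0.1   4.44] [-0.006  0.021  0.004] q6 0.081 0.0132 yaw 53.68
```

Request:
{"api": "jog_arm", "payload": {
  "deltas": [
    [0,0,2,0,0,0,255],
    [0,0,2,0,0,0,255],
    [0,0,0,0,0,0,255]
  ]
}}

```text
time: 15.7
eef_pos: [0.5416, -0.2391, 0.0808]
tcp_rot: [2.85, 1.32, 0.0]
ft_force: [-0.2, 0.4, 4.8]
width: 0.0135
```

```bash
python3 q.py
```

```text
15.7 [ 0.5416 -0.2391  0.0808] [-0.19  0.43  4.82] [ 0.023 -0.017  0.003] q6 0.15 0.0135 yaw 49.68
```

Request:
{"api": "jog_arm", "payload": {
  "deltas": [
    [0,0,2,0,0,0,255],
    [0,0,2,0,0,0,255],
    [0,0,0,0,0,0,255]
  ]
}}

```text
time: 16.08
eef_pos: [0.5416, -0.2391, 0.0809]
tcp_rot: [2.895, 1.219, 0.0]
ft_force: [0.3, -0.0, 5.5]
width: 0.0134
```

```bash
python3 q.py
```

```text
16.075 [ 0.5416 -0.2391  0.0809] [ 0.34 -0.04  5.53] [ 0.043 -0.006 -0.005] q6 0.22 0.0134 yaw 45.68
```

Request:
{"api": "jog_arm", "payload": {
  "deltas": [
    [0,0,2,0,0,0,255],
    [0,0,2,0,0,0,255],
    [0,0,0,0,0,0,255]
  ]
}}

```text
time: 16.45
eef_pos: [0.5416, -0.2391, 0.0808]
tcp_rot: [2.936, 1.117, 0.0]
ft_force: [-0.4, 0.6, 5.5]
width: 0.0133
```

```bash
python3 q.py
```

```text
16.45 [ 0.5416 -0.2391  0.0808] [-0.35  0.6   5.47] [ 0.015 -0.014  0.005] q6 0.29 0.0133 yaw 41.68
```

Request:
{"api": "jog_arm", "payload": {
  "deltas": [
    [0,0,2,0,0,0,255],
    [0,0,2,0,0,0,255],
    [0,0,2,0,0,0,255],
    [0,0,0,0,0,0,255]
  ]
}}

```text
time: 16.95
eef_pos: [0.5416, -0.2391, 0.0808]
tcp_rot: [2.99, 0.962, 0.0]
ft_force: [-0.5, 0.8, 4.9]
width: 0.0136
```

```bash
python3 q.py
```

```text
16.95 [ 0.5416 -0.2391  0.0808] [-0.53  0.82  4.91] [ 0.021 -0.025  0.072] q6 0.395 0.0136 yaw 35.68
```

Request:
{"api": "jog_arm", "payload": {
  "deltas": [
    [0,0,2,0,0,0,255],
    [0,0,2,0,0,0,255],
    [0,0,0,0,0,0,255]
  ]
}}

```text
time: 17.32
eef_pos: [0.5416, -0.2391, 0.0809]
tcp_rot: [3.022, 0.857, 0.001]
ft_force: [0.0, 0.2, 4.7]
width: 0.0136
```

```bash
python3 q.py
python3 - <<'E'
from h import *
from bench import robot
s=robot.snapshot("wrist"); cv2.imwrite("pics/w6.png",s["frame"][:,:,::-1])
E
```

```text
17.325 [ 0.5416 -0.2391  0.0809] [0.01 0.24 4.74] [ 0.024 -0.022  0.002] q6 0.465 0.0136 yaw 31.68
```

View pics/w6.png

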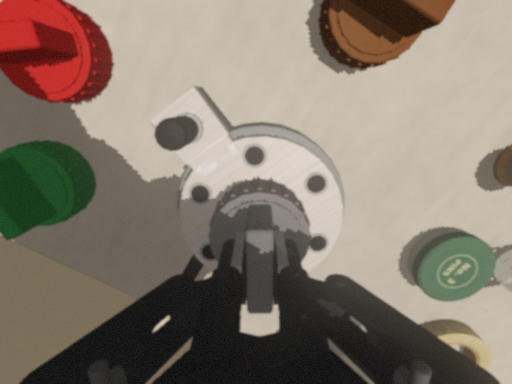

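The bar turned with the gripper while the ear stayed put. At 36° (0.63 rad) there is no stop, so clockwise loosens it. I keep turning.

Request:
{"api": "jog_arm", "payload": {
  "deltas": [
    [0,0,4,0,0,0,255],
    [0,0,4,0,0,0,255],
    [0,0,4,0,0,0,255],
    [0,0,4,0,0,0,255],
    [0,0,4,0,0,0,255],
    [0,0,0,0,0,0,255]
  ]
}}

```text
time: 18.12
eef_pos: [0.5416, -0.2391, 0.0808]
tcp_rot: [3.125, 0.319, 0.001]
ft_force: [0.3, -0.2, 5.3]
width: 0.0136
```

```bash
python3 q.py
```

```text
18.125 [ 0.5416 -0.2391  0.0808] [ 0.34 -0.17  5.35] [ 0.043 -0.013  0.027] q6 0.814 0.0136 yaw 11.65
```

Request:
{"api": "jog_arm", "payload": {
  "deltas": [
    [0,0,4,0,0,0,255],
    [0,0,4,0,0,0,255],
    [0,0,4,0,0,0,255],
    [0,0,3,0,0,0,255],
    [0,0,3,0,0,0,255],
    [0,0,0,0,0,0,255]
  ]
}}

```text
time: 18.88
eef_pos: [0.5417, -0.2391, 0.0808]
tcp_rot: [3.137, -0.171, 0.001]
ft_force: [1.3, 0.6, 4.9]
width: 0.013
```

```bash
python3 q.py
```

```text
18.875 [ 0.5417 -0.2391  0.0808] [1.27 0.55 4.86] [ 0.077 -0.265 -0.   ] q6 1.127 0.013 yaw -6.26
```

Request:
{"api": "jog_arm", "payload": {
  "deltas": [
    [0,0,2,0,0,0,255],
    [0,0,2,0,0,0,255],
    [0,0,0,0,0,-0.001,255],
    [0,0,0,0,0,-0.001,255],
    [0,0,0,0,0,-0.001,255],
    [0,0,0,0,0,0,255]
  ]
}}

```text
time: 19.62
eef_pos: [0.5415, -0.239, 0.0837]
tcp_rot: [-3.129, 0.28, -0.0]
ft_force: [3.0, 1.4, -3.5]
width: 0.0132
```

```bash
python3 q.py
```

```text
19.625 [ 0.5415 -0.239   0.0837] [ 3.    1.42 -3.46] [ 0.195 -0.736  0.026] q6 1.196 0.0132 yaw -10.21
```

Request:
{"api": "jog_arm", "payload": {
  "deltas": [
    [0,0,0,0,0,-0.001,255],
    [0,0,0,0,0,-0.002,255],
    [0,0,0,0,0,-0.002,255],
    [0,0,0,0,0,-0.002,255],
    [0,0,0,0,0,-0.002,255],
    [0,0,0,0,0,0,255]
  ],
  "grip_force": 60
}}

```text
time: 20.38
eef_pos: [0.5414, -0.239, 0.0928]
tcp_rot: [3.129, -0.28, 0.0]
ft_force: [-0.3, -0.1, -2.4]
width: 0.013
```

```bash
python3 q.py
```

```text
20.375 [ 0.5414 -0.239   0.0928] [-0.28 -0.13 -2.35] [-0.014 -0.013  0.021] q6 1.196 0.013 yaw -10.23
```

The wrist carries only the cap's weight (2.4 N), so it is free. I lift it well clear.

Request:
{"api": "jog_arm", "payload": {
  "deltas": [
    [0,0,0,0,0,-0.004,255],
    [0,0,0,0,0,-0.006,255],
    [0,0,0,0,0,-0.01,255],
    [0,0,0,0,0,-0.02,255],
    [0,0,0,0,0,-0.025,255],
    [0,0,0,0,0,-0.025,255],
    [0,0,0,0,0,-0.02,255],
    [0,0,0,0,0,-0.01,255],
    [0,0,0,0,0,0,255],
    [0,0,0,0,0,0,255],
    [0,0,0,0,0,0,255],
    [0,0,0,0,0,0,255]
  ]
}}

```text
time: 21.88
eef_pos: [0.5413, -0.2389, 0.2123]
tcp_rot: [-3.129, 0.28, 0.001]
ft_force: [-0.2, 0.6, -2.8]
width: 0.0128
```

```bash
python3 q.py
python3 - <<'E'
from h import *
from bench import robot
w=robot.snapshot("wrist")["frame"]; t=robot.snapshot("top")["frame"]; s=robot.snapshot("scene")["frame"]
a=np.zeros((600,800,3),np.uint8); a[:300,:400]=cv2.resize(w,(400,300)); a[300:,:400]=cv2.resize(s,(400,300)); a[:600,400:]=cv2.resize(t[100:280,160:350],(400,380)) .repeat(1,0)[:600] if 0 else 0
tt=cv2.resize(t[140:250,240:350],(400,400),interpolation=cv2.INTER_CUBIC); a[:400,400:]=tt
cv2.imwrite("pics/end.png",a[:,:,::-1])
E
```

```text
21.875 [ 0.5413 -0.2389  0.2123] [-0.19  0.61 -2.85] [-0.013 -0.009 -0.004] q6 1.196 0.0128 yaw -10.22
```

View pics/end.png

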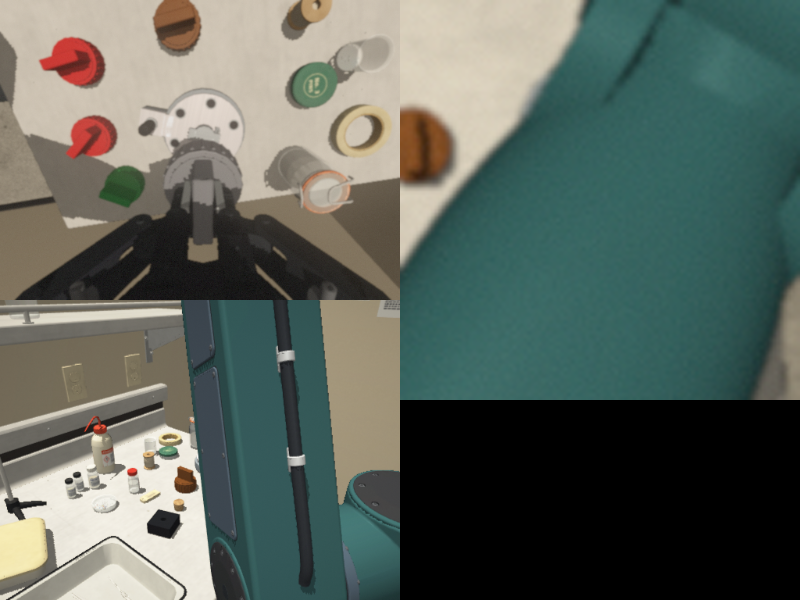

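The wrist view shows the cap held upright at (200,190), clear of the rotor, with its spigot visible. The pin is still in the ear at (152,123). The vial, cork, dish and tags look undisturbed, so I hand in.

```bash
python3 -c "
from bench import robot
print(robot.finish_job())"
```

```text
the job is handed in; nothing more can be done
None
```

The job is done and was handed in at about 22 s of the 64 s allowed; no verdict is reported.

- **Pin:** I put the lock pin from its block through the eyelet into the socket. It came to a stop with the tool at 54.4 mm; 54.3 mm was expected for fully home. It was still standing in the ear in the last wrist picture.
- **Cap:** I turned the cap gently clockwise and met no stop. By 36° it had gone past where a stop would be, so clockwise was the loosening direction. I turned it 78° in all and lifted it about 130 mm.
- **Last checks:** The wrist carried about 2.8 N, roughly the cap's weight, with no twist. The cap was upright and still.
- **Not fully checked:** In the last pictures the arm hid the rotor from the top and scene cameras. The pin and rotor were therefore checked only in the wrist picture. The vial, cork, tags and dish looked undisturbed. The marker wasn't visible in those pictures, so I didn't confirm it at the end.
- **Disagreement:** One early circle fit to the rotor disc came out wrong (43 mm radius, when it should be 60 mm). I dropped it and used the eyelet, bar and skirt measurements, which agreed to about 2–3 mm.

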